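Stand the tipped medicine bottles up in the stock lane

ROBOT

A 7-joint arm with a two-finger parallel gripper is mounted at the origin on the work surface. World frame = base frame: x ahead of the robot, y to its left, z up, the work surface at z = 0. Lengths are in m, angles in rad, forces in N, time in s.
With the tool pointing down it reaches from about 0.35 to 0.9 m from the base axis. Payload 7.2 kg.
Tool frame: the origin (TCP) lies at the very end of the fingers, on their centre line; the grasp point (between the pads) lies 19 mm behind it; z points along the fingers, y is the line along which they close (so a half turn about z gives the same grasp; the last joint's range is limited). The gripper opens to 88 mm and grips with 3 to 60 N. Pads are 20 mm wide; open, the fingers measure 115 mm over their backs; the gripper's body (75 mm by 178 mm) begins 61 mm behind the grasp point.
Start: joints at [1.187, 0.411, -0.013, 1.596, 0.006, 1.134, -0.082], TCP at [0.194, -0.594, 0.223] pointing down, gripper open.
Joint ranges: [-2.95, 2.95], [-0.29, 1.99], [-1.47, 1.44], [0.14, 2.54], [-1.03, 4.17], [0.13, 1.85], [-2.86, 2.86]. Speed limits (rad/s): [2.39, 2.39, 3.01, 3.01, 3.14, 3.14, 3.14].

INTERFACE

Orientations are given as a rotation vector (axis times angle).
In Python, from plant import r, eyes gives the robot as it stands.
- The arm moves only by the tool servo_tool, never from a script. Its argument "steps" is a list of rows, each an object of numbers: "fingers": the closure, from 0 (fully open) to 1 (shut); "dx", "dy", "dz": the shift along the world's x, y, z in mm; "roll": the turn about the world's z in degrees. A call has 1 to 10 rows; each row shifts and turns the commanded pose from where the row before left it; what a row does not reach is not made up. A row lasts 1/10 s, in which the tool goes at most 50 mm and 8.59 degrees, less where a joint would pass 70% of its speed; a pose out of reach is approached as far as the arm can. A call is refused whole if a number of a shift passes 50 or a number of a turn 8.59, either way. A call with a gripper value outside its range is refused whole. The fingers move at their own pace and stop on an object; "squeeze" is the grip in N (left out, the last holds). Time passes only in rows, so rows that do not move let the fingers close. It gives the time, the measured TCP pose, the force, the opening and the grip force at its end, in the units of the state.
- r.state(): the state, without advancing time (a new reading comes with each control period).
- eyes.read_camera(name): name is "scene" or "top" or "wrist"; returns (picture, depth): 420x560x3 uint8, blue, green, red; 420x560 float32, m along the optical axis (not along the pixel's ray), 0 where there is no reading.
- eyes.camera_params(name): a dict with "fov_y" (degrees; the focal length in pixels is half the picture's height over the tangent of half this angle, whatever the lens; pixels are square), "cx", "cy" (the principal point, pixels), "T" (4x4, takes a point from camera to world coordinates). Camera axes: x right, y down, z forward; pixel columns grow to the right and rows downward; lengths in m; the calibration is good to about 2 mm. A picture is of the moment at which its call begins: read the wrist's pose just before it. camera_params takes no time and is no camera call; for the wrist camera it gives the pose at the moment of the call.
- r.hand_in(): hands the job in; it is judged then, once.
The state is a dict: "clock": time; "joints": joint angles; "qd": joint speeds; "effort": joint torques, N m; "tool_pos": TCP position; "tool_rot": TCP orientation; "contact_force": force on the tool from outside, world axes, zero at the start; "torque": the same for the moment, N m; "gripper_width": finger opening in m; "gripper_force": force on a finger pad.
Only numpy, scipy, OpenCV 4.12 (cv2) and the standard library are available. Lean on these libraries where they do the work, as an engineer would, in place of code of your own. Each camera call takes 0.05 s, during which the arm holds its last target. There are 200 camera calls.

TASK

Tidy the row of medicine bottles in the grey stock lane: stand the bottle that is leaning over the front rail upright again in its own place, and take the other bottle off the blue sloping rest and stand it upright on the orange mark in the row's empty place. Set both down on the lane's floor without dropping them, squared up with the row, and leave the bottles that already stand, the pen pot and the red packs where they are.

Things in the scene. Friction and masses are not known exactly. Their poses are not given: they have to be found in the camera images.
- lane: fixed grey tray. Origin: on its underside, mid-row; x across, away from the robot, y along the row. Floor top z 5 mm. Aluminium front rail (far side): inner face x +52, top z 45. Back wall (robot side): inner face x -31, top z 50. Both 5 thick. End walls y +-200. Five places on x = 0, 76 mm apart, the middle at y = 0: three standing bottles, one leaning, one empty, any order
- place: flat orange 40 mm square on the lane's floor that marks the empty place; origin: its centre, at the height of the floor's top
- bottle_leaning: square white bottle, 46 x 46 mm body 112 mm high, blue cap (30 mm across) to 130 mm, about 0.2 kg, green band; origin: centre of its underside, z from foot to cap. It leans about 40 degrees in its place in the lane, towards the lane's +x: foot on the floor, side on the front rail, cap away from the robot; the centre of its underside is already on the row line, 15 mm over the floor
- bottle_returned: square white bottle, 46 x 46 mm body 112 mm high, blue cap (30 mm across) to 130 mm, about 0.2 kg, green band; origin: centre of its underside, z from foot to cap. It lies back about 42 degrees from upright on the blue rest, leaning towards the rest's +x
- rest: fixed blue sloping rest: a bed 40 mm wide, 6 mm thick under the lower 58 mm of the bottle's side and a plate 40 mm wide under its foot, on a dark base 120 x 80 x 10 mm. Origin: on the table under the centre of the bottle's underside, which is 55 mm up; x points the way the bottle leans. Above the bed the bottle is free on all sides
- bottle_a: square white bottle, 46 x 46 mm body 112 mm high, blue cap (30 mm across) to 130 mm, about 0.2 kg, green band; origin: centre of its underside, z from foot to cap; stands in the lane, to be left alone
- bottle_b: square white bottle, 46 x 46 mm body 112 mm high, blue cap (30 mm across) to 130 mm, about 0.2 kg, green band; origin: centre of its underside, z from foot to cap; stands in the lane, to be left alone
- bottle_c: square white bottle, 46 x 46 mm body 112 mm high, blue cap (30 mm across) to 130 mm, about 0.2 kg, green band; origin: centre of its underside, z from foot to cap; stands in the lane, to be left alone
- pen_pot: loose black round pot, 76 mm across, 95 mm high, pens to 145 mm, on the table beyond the lane; origin: centre of its underside; to be left alone
- red_packs: loose block of two red and white medicine packs, 70 x 110 mm, 66 mm high, on the table beyond the lane; origin: centre of its underside; to be left alone
Things that resemble listed ones, but are neither listed nor needed, are in the scene too. Leave any brown or yellow look-alike of the bottle_leaning alone.

How it is judged:
At the end, for the whole second after the job is handed in: Both bottles stand at rest on the lane's floor (4 mm), upright (4 deg), square to the row (11 deg): the leaning one within 35 mm of its starting place (15 mm of it height), the returned one within 15 mm of the mark's centre. The other three upright (4 deg), within 15 mm of their starts (angle between each of bottle_leaning, bottle_returned, bottle_a, bottle_b, bottle_c's own z axis and vertical below 0.07 rad and z of bottle_leaning in the frame of lane between 0.001 and 0.009 m and (angle between the x axis of bottle_leaning and the x axis of lane, either way round below 0.2 rad or angle between the x axis of bottle_leaning and the y axis of lane, either way round below 0.2 rad) and linear speed of each of bottle_leaning, bottle_returned below 0.02 m/s and distance of bottle_leaning from where it was at the start of the episode below 0.035 m and z of bottle_returned in the frame of lane between 0.001 and 0.009 m and (angle between the x axis of bottle_returned and the x axis of lane, either way round below 0.2 rad or angle between the x axis of bottle_returned and the y axis of lane, either way round below 0.2 rad) and horizontal distance between bottle_returned and place below 0.015 m and distance of each of bottle_a, bottle_b, bottle_c from where it was at the start of the episode below 0.015 m); the robot touches nothing.
It fails at once if the leaning bottle is dropped: it moves faster than 0.4 m/s with no finger touching it while its foot is more than 15 mm over the lane's floor (z of bottle_leaning in the frame of lane above 0.02 m and linear speed of bottle_leaning above 0.4 m/s and contact force between the fingers and bottle_leaning below 0.05 N).
It fails at once if the returned bottle is dropped: it moves faster than 0.4 m/s with no finger touching it while its foot is more than 15 mm over the lane's floor (z of bottle_returned in the frame of lane above 0.02 m and linear speed of bottle_returned above 0.4 m/s and contact force between the fingers and bottle_returned below 0.05 N).
It fails at once if a standing bottle is tipped more than 15 degrees or moved more than 25 mm (angle between any of bottle_a, bottle_b, bottle_c's own z axis and vertical above 0.26 rad or distance of any of bottle_a, bottle_b, bottle_c from where it was at the start of the episode above 0.025 m).
It fails at once if the pen pot or the red packs are moved more than 20 mm (distance of any of pen_pot, red_packs from where it was at the start of the episode above 0.02 m).
It also fails if it takes over 59 s, if anything falls off the work surface, if the arm or the gripper's body presses on something with over 40 N, if the wrist force passes 120 N, or if a joint passes its speed limit or range.

## Working session

There is one attempt and no reset: what is moved stays moved. The work goes in short steps, Python scripts to look and compute and a tool call to move; the robot and the scene stay as the last step left them, time stands still between calls to the robot, and variables do not carry over. Pictures are saved under pics/ and viewed, at most 10 in all, crops included, and the job is handed in when it is done.

Besides the shell and the picture viewer there is one more tool, called after "Call:" by a JSON object that holds its "api" and its "payload", one argument or row to a line. servo_tool: Moves the arm, as the interface text tells. Its arguments: {"type":"object","properties":{"steps":{"type":"array"},"squeeze":{"type":"number"}},"required":["steps"]}

```bash
ls; mkdir -p pics; python3 - <<'E'
from plant import r, eyes
import cv2,numpy as np
for n in("scene","top"):
    p,d=eyes.read_camera(n); cv2.imwrite(f"pics/{n}0.png",p); np.savez(f"{n}0.npz",p=p,d=d)
    print(n,eyes.camera_params(n))
print(r.state())
E
```

```text
pics
scene {'fov_y': 44.331971989771304, 'cx': 281.8757345258378, 'cy': 210.52404960608217, 'T': array([[ 0.30427844,  0.65933146, -0.68752939,  1.34163315],
       [ 0.9525131 , -0.21934338,  0.21120437, -0.19324281],
       [-0.01155133, -0.71914568, -0.69476331,  0.92344784],
       [ 0.        ,  0.        ,  0.        ,  1.        ]])}
top {'fov_y': 44.21619921973826, 'cx': 283.27239709780156, 'cy': 203.89182065690332, 'T': array([[-0.10564373, -0.97150551,  0.21217079,  0.30360785],
       [-0.99440314,  0.10349873, -0.02122286,  0.06605383],
       [-0.00134128, -0.21322536, -0.97700212,  1.16116708],
       [ 0.        ,  0.        ,  0.        ,  1.        ]])}
{'clock': 0.1, 'joints': array([ 1.18677228,  0.41180931, -0.01269939,  1.59696379,  0.00562336,
        1.13431019, -0.08217742]), 'qd': array([ 7.59136393e-04, -6.05666667e-04,  5.61983064e-04, -3.67226785e-03,
       -1.47412942e-04, -1.93605530e-04,  8.42964994e-07]), 'effort': array([ 1.68800190e-03, -5.89100468e+01,  6.43041395e-01, -2.91709918e+01,
       -5.38714800e-02,  1.45498104e-02,  1.16917290e-04]), 'tool_pos': array([ 0.19392946, -0.59366484,  0.22189845]), 'tool_rot': array([-3.10109966e+00, -4.93884108e-01,  5.57941101e-04]), 'contact_force': array([ 0.69615252,  0.9294862 , -0.25666533]), 'torque': array([-0.06242397, -0.02047722,  0.01201965]), 'gripper_force': 0.0, 'gripper_width': 0.08775987128974502}
```

View pics/scene0.png

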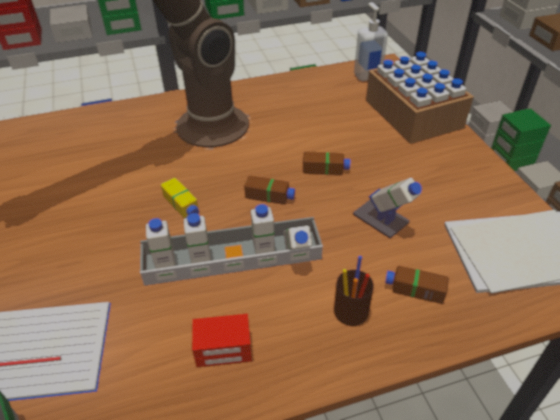

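View pics/top0.png

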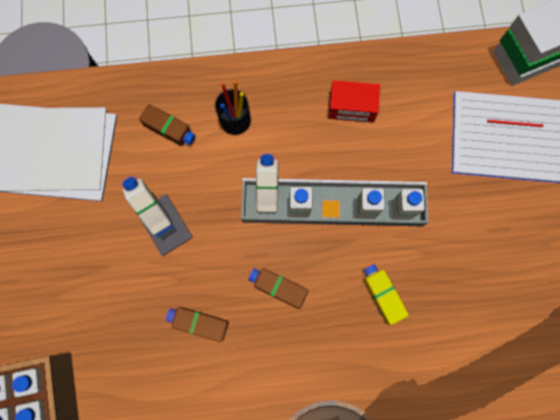

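```bash
cat > h.py <<'E'
import numpy as np,cv2
def cloud(d,c):
    f=d.shape[0]/2/np.tan(np.radians(c["fov_y"]/2))
    v,u=np.mgrid[:d.shape[0],:d.shape[1]]
    P=np.stack([(u-c["cx"])/f*d,(v-c["cy"])/f*d,d,np.ones_like(d)],-1)@c["T"].T
    P=P[...,:3]; P[d<=0]=np.nan
    return P
def masks(p):
    h=cv2.cvtColor(p,cv2.COLOR_BGR2HSV); H,S,V=[h[...,i].astype(int) for i in range(3)]
    return dict(cap=(abs(H-115)<12)&(S>140)&(V>90), white=(S<60)&(V>140), orange=(abs(H-17)<6)&(S>200)&(V>180), green=(abs(H-60)<20)&(S>100))
def blobs(m,P,amin=15):
    n,l,s,c=cv2.connectedComponentsWithStats(m.astype(np.uint8))
    out=[]
    for i in range(1,n):
        if s[i,4]>=amin:
            q=P[l==i]; q=q[~np.isnan(q[:,0])]
            if len(q): out.append((c[i].round(0),s[i,4],np.median(q,0).round(4),q.min(0).round(3),q.max(0).round(3)))
    return out
E
python3 - <<'E'
from plant import eyes
from h import *
for n in("top","scene"):
    z=np.load(n+"0.npz"); P=cloud(z["d"],eyes.camera_params(n)); M=masks(z["p"])
    for k in("cap","orange","green"):
        for b in blobs(M[k],P):
            if 0.2<b[2][0]<.95 and b[2][2]<.25: print(n,k,*b)
E
```

```text
top cap [188. 137.] 80 [0.7265 0.2419 0.0352] [0.715 0.231 0.025] [0.746 0.253 0.043]
top cap [267. 160.] 110 [0.6269 0.0685 0.1209] [0.617 0.057 0.113] [0.64  0.081 0.129]
top cap [130. 183.] 122 [0.596  0.3467 0.1544] [0.586 0.335 0.146] [0.61  0.361 0.163]
top cap [301. 195.] 132 [0.5403 0.0059 0.135 ] [ 0.528 -0.006  0.128] [0.554 0.019 0.141]
top cap [374. 197.] 135 [ 0.5207 -0.1414  0.1348] [ 0.509 -0.155  0.128] [ 0.534 -0.129  0.139]
top cap [414. 198.] 139 [ 0.5108 -0.2231  0.1346] [ 0.498 -0.237  0.128] [ 0.524 -0.21   0.139]
top cap [165. 230.] 49 [0.5102 0.3003 0.0705] [0.501 0.284 0.009] [0.52  0.325 0.077]
top cap [371. 269.] 51 [ 0.3835 -0.1316  0.0359] [ 0.376 -0.142  0.03 ] [ 0.39  -0.121  0.042]
top cap [253. 275.] 59 [0.3976 0.1224 0.0365] [0.388 0.114 0.031] [0.409 0.131 0.041]
top cap [170. 314.] 26 [0.3349 0.3061 0.0377] [0.328 0.3   0.033] [0.341 0.311 0.041]
top cap [ 21. 383.] 202 [0.2347 0.5668 0.149 ] [0.221 0.552 0.145] [0.248 0.583 0.154]
top orange [330. 209.] 212 [ 0.5323 -0.0648  0.0058] [ 0.514 -0.084 -0.   ] [ 0.551 -0.047  0.013]
top green [522.  54
[... 1378 characters left out ...]
 0.1363] [ 0.502 -0.236  0.132] [ 0.526 -0.214  0.14 ]
scene cap [301. 237.] 94 [0.6346 0.0657 0.1182] [0.626 0.054 0.109] [0.645 0.077 0.127]
scene cap [390. 276.] 41 [0.7337 0.237  0.0355] [0.724 0.231 0.028] [0.743 0.245 0.042]
scene orange [233. 251.] 120 [ 0.5315 -0.0662  0.007 ] [ 0.514 -0.083  0.001] [ 0.544 -0.05   0.012]
scene green [327. 158.] 33 [0.3183 0.2522 0.047 ] [0.297 0.245 0.04 ] [0.336 0.263 0.05 ]
scene green [269. 188.] 42 [0.3823 0.067  0.0468] [0.358 0.06  0.013] [0.393 0.083 0.052]
scene green [415. 281.] 82 [0.7702 0.2777 0.0468] [0.745 0.269 0.012] [0.782 0.296 0.052]
scene green [  4. 409.] 86 [ 0.8335 -0.5224  0.1013] [ 0.804 -0.531  0.076] [ 0.854 -0.515  0.105]
```

```bash
python3 - <<'E'
from plant import eyes
from h import *
z=np.load("top0.npz"); P=cloud(z["d"],eyes.camera_params("top")); M=masks(z["p"])
q=P[(P[...,2]>.040)&(P[...,2]<.056)]
q=q[(q[:,1]>-.30)&(q[:,1]<.13)&(q[:,0]>.42)&(q[:,0]<.64)]
lab=cv2.connectedComponents
# search yaw by sharpest histogram of cross coordinate
best=max(np.radians(np.arange(4,13,.25)),key=lambda a:(np.histogram(q[:,0]*np.cos(a)+q[:,1]*-np.sin(a),bins=np.arange(.4,.65,.002))[0]**2).sum())
for a in (best,):
    ex=np.array([np.cos(a),-np.sin(a)]); ey=np.array([np.sin(a),np.cos(a)])
    print(np.degrees(a)); X=q[:,:2]@ex;Y=q[:,:2]@ey
    h,e=np.histogram(X,bins=np.arange(.44,.62,.003));print([(round(b,3),c) for b,c in zip(e,h) if c>10])
    for lo,hi in((.45,.53),(.56,.62)):
        pass
    np.savez("lane.npz",q=q)
    h,e=np.histogram(Y[(X>.49)&(X<.56)],bins=np.arange(-.3,.2,.003));print([(round(b,3),c) for b,c in zip(e,h) if c>5])
    print("Y range",Y.min(),Y.max())
    for n in("top","scene"):
        z=np.load(n+"0.npz"); Pn=cloud(z["d"],eyes.camera_params(n)); M=masks(z["p"])
        for b in blobs(M["cap"]&(Pn[...,2]>.131)&(Pn[...,2]<.14),Pn): 
            if b[2][1]<.1: print(n,(b[3]+b[4])[:2]/2, ((b[3]+b[4])[:2]/2)@ex,((b[3]+b[4])[:2]/2)@ey)
        for b in blobs(M["orange"],Pn):print("mark",b[2][:2]@ex,b[2][:2]@ey)
        # returned bottle points: white body
        w=M["white"]&(Pn[...,2]>.06)&(Pn[...,1]>.25)&(Pn[...,1]<.42)&(Pn[...,0]>.45)&(Pn[...,0]<.65)
        pt=Pn[w]; c=pt.mean(0); U,S,V=np.linalg.svd(pt-c); print(n,"ret",len(pt),c,V.round(3),S)
        w=M["white"]&(Pn[...,2]>.055)&(Pn[...,1]>.035)&(Pn[...,1]<.12)&(Pn[...,0]>.45)&(Pn[...,0]<.65)
        pt=Pn[w]; c=pt.mean(0); U,S,V=np.linalg.svd(pt-c); print(n,"lean",len(pt),c,V.round(3),S)
E
```

```text
7.250000000000001
[(np.float64(0.5), np.int64(292)), (np.float64(0.503), np.int64(240)), (np.float64(0.506), np.int64(40)), (np.float64(0.512), np.int64(72)), (np.float64(0.515), np.int64(15)), (np.float64(0.521), np.int64(16)), (np.float64(0.524), np.int64(37)), (np.float64(0.527), np.int64(40)), (np.float64(0.53), np.int64(40)), (np.float64(0.533), np.int64(43)), (np.float64(0.536), np.int64(29)), (np.float64(0.539), np.int64(15)), (np.float64(0.542), np.int64(13)), (np.float64(0.545), np.int64(11)), (np.float64(0.548), np.int64(11)), (np.float64(0.587), np.int64(136)), (np.float64(0.59), np.int64(205)), (np.float64(0.593), np.int64(105))]
[(np.float64(-0.207), np.int64(38)), (np.float64(-0.204), np.int64(37)), (np.float64(-0.174), np.int64(8)), (np.float64(-0.162), np.int64(7)), (np.float64(-0.159), np.int64(7)), (np.float64(-0.153), np.int64(7)), (np.float64(-0.147), np.int64(7)), (np.float64(-0.141), np.int64(9)), (np.float64(-0.138), np.int64(26)), (np.float64(-0.135), np.int64(12)), (np.float64(-0.126), np.int64(7)), (np.float64(-0.117), np.int64(6)), (np.float64(-0.111), np.i
[... 2033 characters left out ...]
op lean 752 [0.58658078 0.07302128 0.0917198 ] [[-0.734  0.115 -0.669]
 [-0.111 -0.993 -0.049]
 [ 0.67  -0.039 -0.741]] [0.76833765 0.35754193 0.16953685]
scene [0.544  0.0045] 0.5390827972646538 0.07311626148345012
scene [ 0.523 -0.144] 0.5369912402380504 -0.07684665189584002
scene [ 0.514 -0.225] 0.5382853121909352 -0.15833484354211935
mark 0.5356050025115604 0.0014040244268963837
scene ret 278 [0.57653619 0.3267918  0.13362655] [[ 0.754  0.363  0.547]
 [-0.657  0.416  0.629]
 [-0.001  0.834 -0.552]] [0.50093706 0.21608055 0.15722572]
scene lean 253 [0.62108351 0.06587461 0.10706808] [[ 0.001  0.996  0.09 ]
 [-0.753 -0.058  0.655]
 [ 0.658 -0.068  0.75 ]] [0.2378728  0.22718098 0.06855555]
```

Call:
{"api": "servo_tool", "payload": {
  "steps": [
    {"dx": 24, "dy": 39, "roll": -2.5, "fingers": 0.28},
    {"dx": 24, "dy": 39, "roll": -2.5, "fingers": 0.28},
    {"dx": 24, "dy": 39, "roll": -2.5, "fingers": 0.28},
    {"dx": 24, "dy": 39, "roll": -2.5, "fingers": 0.28},
    {"dx": 24, "dy": 39, "roll": -2.5, "fingers": 0.28},
    {"dx": 24, "dy": 39, "roll": -2.5, "fingers": 0.28},
    {"dx": 24, "dy": 39, "roll": -2.5, "fingers": 0.28},
    {"dx": 24, "dy": 39, "roll": -2.5, "fingers": 0.28},
    {"dx": 24, "dy": 39, "roll": -2.5, "fingers": 0.28},
    {"dx": 24, "dy": 39, "roll": -2.5, "fingers": 0.28}
  ],
  "squeeze": 8
}}

```text
schema error: expected keys fingers, dx, dy, dz, roll
```

All keys are needed.

Call:
{"api": "servo_tool", "payload": {
  "steps": [
    {"dx": 24, "dy": 39, "dz": 0, "roll": -2.5, "fingers": 0.28},
    {"dx": 24, "dy": 39, "dz": 0, "roll": -2.5, "fingers": 0.28},
    {"dx": 24, "dy": 39, "dz": 0, "roll": -2.5, "fingers": 0.28},
    {"dx": 24, "dy": 39, "dz": 0, "roll": -2.5, "fingers": 0.28},
    {"dx": 24, "dy": 39, "dz": 0, "roll": -2.5, "fingers": 0.28},
    {"dx": 24, "dy": 39, "dz": 0, "roll": -2.5, "fingers": 0.28},
    {"dx": 24, "dy": 39, "dz": 0, "roll": -2.5, "fingers": 0.28},
    {"dx": 24, "dy": 39, "dz": 0, "roll": -2.5, "fingers": 0.28},
    {"dx": 24, "dy": 39, "dz": 0, "roll": -2.5, "fingers": 0.28},
    {"dx": 24, "dy": 39, "dz": 0, "roll": -2.5, "fingers": 0.28}
  ],
  "squeeze": 8
}}

```text
clock: 1.1
tool_pos: [0.4346, -0.2024, 0.2226]
tool_rot: [3.136, -0.192, -0.0]
contact_force: [0.3, -0.7, -0.0]
gripper_width: 0.0633
gripper_force: 0.0
```

Call:
{"api": "servo_tool", "payload": {
  "steps": [
    {"dx": 25, "dy": 39, "dz": 0, "roll": -0.2, "fingers": 0.28},
    {"dx": 25, "dy": 39, "dz": 0, "roll": 0, "fingers": 0.28},
    {"dx": 25, "dy": 39, "dz": 0, "roll": 0, "fingers": 0.28},
    {"dx": 25, "dy": 39, "dz": 0, "roll": 0, "fingers": 0.28},
    {"dx": 25, "dy": 39, "dz": 0, "roll": 0, "fingers": 0.28},
    {"dx": 24, "dy": 39, "dz": 0, "roll": 0, "fingers": 0.28},
    {"dx": 24, "dy": 39, "dz": 0, "roll": 0, "fingers": 0.28},
    {"dx": 0, "dy": 0, "dz": 0, "roll": 0, "fingers": 0.28}
  ]
}}

```text
clock: 1.9
tool_pos: [0.6082, 0.0764, 0.2218]
tool_rot: [-3.132, 0.182, 0.001]
contact_force: [0.2, -0.1, 0.6]
gripper_width: 0.0633
gripper_force: 0.0
```

```bash
python3 - <<'E'
from plant import r,eyes
from h import *
s=r.state(); print(s["tool_pos"],s["tool_rot"])
c=eyes.camera_params("wrist"); p,d=eyes.read_camera("wrist"); cv2.imwrite("pics/w1.png",p)
P=cloud(d,c); a=np.radians(7.25); ex=np.array([np.cos(a),-np.sin(a)]); ey=np.array([np.sin(a),np.cos(a)])
M=masks(p)
for k in("cap","green"):
    for b in blobs(M[k],P,60): print(k,*b,b[2][:2]@ex,b[2][:2]@ey)
E
```

```text
[0.60816577 0.07637897 0.22180959] [-3.13227642e+00  1.81793388e-01  9.84978767e-04]
cap [152.  31.] 112 [0.7486 0.1478 0.1472] [0.745 0.145 0.131] [0.753 0.152 0.15 ] 0.723962697691959 0.24109087985774402
cap [186.  36.] 60 [0.7572 0.1411 0.0867] [0.753 0.136 0.016] [0.765 0.145 0.129] 0.7333394733524146 0.2355297578294581
cap [113.  86.] 384 [0.7317 0.2397 0.0353] [0.716 0.228 0.024] [0.745 0.254 0.039] 0.6956001287787891 0.33012337215491433
cap [286. 174.] 824 [0.6341 0.068  0.1179] [0.616 0.054 0.107] [0.646 0.081 0.127] 0.6204488086906709 0.14747910290725028
cap [106. 273.] 85 [0.5255 0.2906 0.065 ] [0.516 0.283 0.039] [0.551 0.302 0.074] 0.4846251806258181 0.35459419665780373
cap [373. 264.] 247 [ 0.5482 -0.0009  0.1343] [ 0.534 -0.008  0.133] [0.614 0.034 0.262] 0.5439306924866419 0.06828947042555014
cap [533. 270.] 709 [ 0.5244 -0.1422  0.1341] [ 0.511 -0.157  0.131] [ 0.538 -0.128  0.137] 0.5381528890231575 -0.07488436442962634
green [56. 57.] 421 [0.7643 0.2844 0.0458] [0.74  0.268 0.011] [0.782 0.302 0.048] 0.7222983962179761 0.3785800797994256
green [284. 222.] 104 [0.5779 0.077  0.0863] [0.574 0.052 0.083] [0.585 0.097 0.089] 0.5635623397964484 0.14931476538893407
green [488. 223.] 95 [ 0.5468 -0.1369  0.0721] [ 0.543 -0.166  0.068] [ 0.549 -0.122  0.077] 0.5597049453595632 -0.06679988128768126
green [548. 230.] 125 [ 0.5331 -0.2033  0.0715] [ 0.516 -0.216  0.067] [ 0.538 -0.201  0.076] 0.5544940890995702 -0.1343979358235752
green [ 47. 265.] 308 [0.568  0.3102 0.1142] [0.551 0.144 0.09 ] [0.647 0.322 0.303] 0.5243118911921437 0.3794009498597989
green [299. 359.] 104 [0.3664 0.0788 0.0461] [0.351 0.067 0.043] [0.379 0.091 0.048] 0.3535261347947442 0.12440929232612956
```

View pics/w1.png

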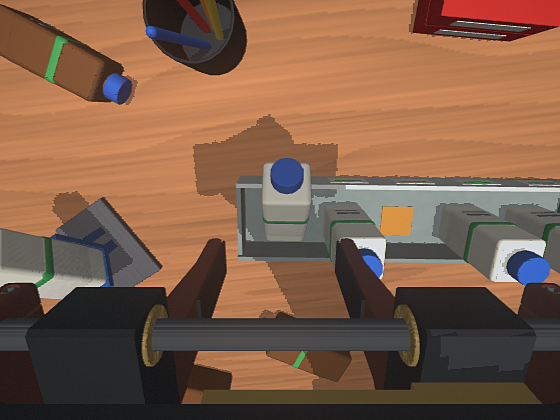

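Call:
{"api": "servo_tool", "payload": {
  "steps": [
    {"dx": -1, "dy": -4.5, "dz": -30, "roll": 0, "fingers": 0.28},
    {"dx": 0, "dy": 0, "dz": -40, "roll": 0, "fingers": 0.28},
    {"dx": 0, "dy": 0, "dz": -40, "roll": 0, "fingers": 0.28},
    {"dx": 0, "dy": 0, "dz": -30, "roll": 0, "fingers": 0.28},
    {"dx": 0, "dy": 0, "dz": -13, "roll": 0, "fingers": 0.28},
    {"dx": 0, "dy": 0, "dz": 0, "roll": 0, "fingers": 0.28},
    {"dx": 0, "dy": 0, "dz": 0, "roll": 0, "fingers": 0.6},
    {"dx": 0, "dy": 0, "dz": 0, "roll": 0, "fingers": 0.6},
    {"dx": 0, "dy": 0, "dz": 0, "roll": 0, "fingers": 0.6},
    {"dx": 0, "dy": 0, "dz": 0, "roll": 0, "fingers": 0.6}
  ],
  "squeeze": 6
}}

```text
clock: 2.95
tool_pos: [0.6071, 0.0647, 0.071]
tool_rot: [-3.135, 0.195, -0.004]
contact_force: [0.7, 0.4, 0.5]
gripper_width: 0.0474
gripper_force: 5.9
```

Call:
{"api": "servo_tool", "payload": {
  "steps": [
    {"dx": -7.5, "dy": 1.9, "dz": 3.2, "roll": 0, "fingers": 0.6},
    {"dx": -7.5, "dy": 1.9, "dz": 2.5, "roll": 0, "fingers": 0.6},
    {"dx": -8, "dy": 1.9, "dz": 1.8, "roll": 0, "fingers": 0.6},
    {"dx": -8, "dy": 1.9, "dz": 1.2, "roll": 0, "fingers": 0.6},
    {"dx": 0, "dy": 0, "dz": 0, "roll": 0, "fingers": 0.6}
  ]
}}

```text
clock: 3.45
tool_pos: [0.5736, 0.0724, 0.0786]
tool_rot: [3.135, -0.193, -0.001]
contact_force: [-0.7, -0.0, -1.4]
gripper_width: 0.0464
gripper_force: 6.0
```

```bash
cat > look.py <<'E'
import sys
from plant import r,eyes
from h import *
a=np.radians(7.25); ex=np.array([np.cos(a),-np.sin(a),0]); ey=np.array([np.sin(a),np.cos(a),0])
tag=sys.argv[1]; y0=float(sys.argv[2])
s=r.state(); t=s["tool_pos"]; print("tool",t,"XY",t@ex,t@ey,s["contact_force"].round(1),s["gripper_force"])
for n in("scene","top"):
    p,d=eyes.read_camera(n); c=eyes.camera_params(n); P=cloud(d,c); M=masks(p)
    f=210/np.tan(np.radians(c["fov_y"]/2)); W=np.r_[t,1]; q=np.linalg.inv(c["T"])@W; u,v=int(f*q[0]/q[2]+c["cx"]),int(f*q[1]/q[2]+c["cy"])
    cr=p[max(v-70,0):v+70,max(u-90,0):u+90]
    cv2.imwrite(f"pics/{tag}_{n}.png",cv2.resize(cr,None,fx=4,fy=4,interpolation=cv2.INTER_CUBIC))
    R=P-t
    near=(np.abs(R@ex)<.1)&(np.abs(R@ey)<.03)&(P[...,2]<.2)
    for k in("cap","green"):
        for b in blobs(M[k]&near,P,12): print(n,k,b[1],b[2],"XY",(b[2]@ex).round(4),(b[2]@ey).round(4),b[4][2])
    w=near&M["white"]&(P[...,2]>.02)
    pt=P[w]; 
    if len(pt)>20:
        pt=pt-np.median(pt,0); nv=np.linalg.svd(pt,full_matrices=False)[2][2]; print(n,"face normal lane",(nv@ex).round(3),(nv@ey).round(3),nv[2].round(3),len(pt))
E
python3 look.py l1 0
```

```text
tool [0.57363906 0.07244165 0.07862543] XY 0.5599107236892262 0.14425512862851414 [-0.7 -0.  -1.4] 6.000054404139519
scene cap 80 [0.6016 0.0675 0.1314] XY 0.5883 0.1429 0.137
scene face normal lane 0.512 0.015 0.859 187
top face normal lane 0.886 0.002 -0.464 281
```

View pics/l1_scene.png

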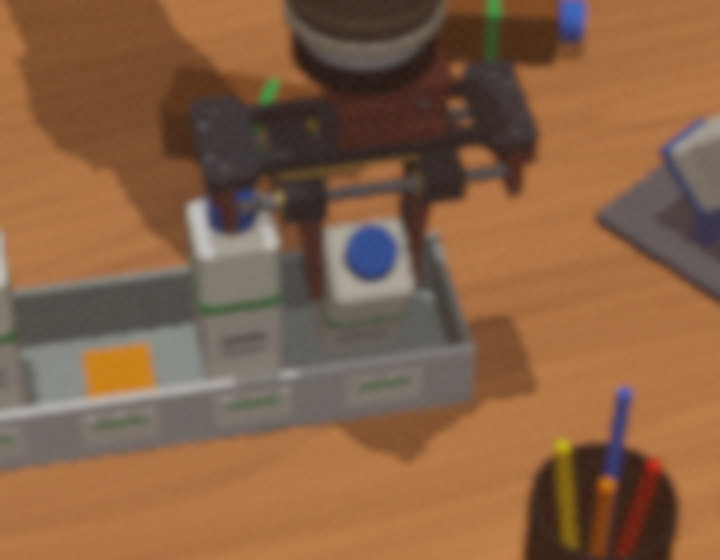

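Call:
{"api": "servo_tool", "payload": {
  "steps": [
    {"dx": -8, "dy": 1.9, "dz": 0, "roll": 0, "fingers": 0.6},
    {"dx": -8, "dy": 1.9, "dz": 0, "roll": 0, "fingers": 0.6},
    {"dx": -7.5, "dy": 1.9, "dz": 0, "roll": 0, "fingers": 0.6},
    {"dx": 0, "dy": 0, "dz": 0, "roll": 0, "fingers": 0.6}
  ]
}}

```text
clock: 3.95
tool_pos: [0.5499, 0.0782, 0.0781]
tool_rot: [3.135, -0.193, -0.003]
contact_force: [0.8, 0.0, -0.9]
gripper_width: 0.046
gripper_force: 6.0
```

```bash
python3 look.py l2 0
```

```text
tool [0.54985397 0.07816234 0.07812498] XY 0.5355938566502355 0.14692843225297247 [ 0.8  0.  -0.9] 5.99996879696846
scene cap 73 [0.5744 0.0723 0.1381] XY 0.5607 0.1442 0.143
scene face normal lane 0.917 -0.075 0.392 160
```

View pics/l2_scene.png

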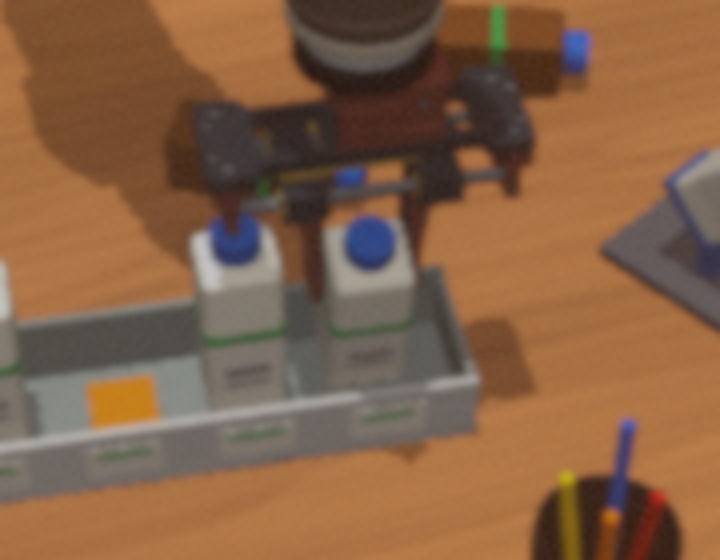

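```bash
cat > tilt.py <<'E'
from plant import r,eyes
from h import *
a=np.radians(7.25); ex=np.array([np.cos(a),-np.sin(a),0]); ey=np.array([np.sin(a),np.cos(a),0])
s=r.state(); t=s["tool_pos"]; L=np.array([t@ex,t@ey,t[2]]);print("tool lane",L.round(4),s["contact_force"].round(1))
p,d=eyes.read_camera("scene"); P=cloud(d,eyes.camera_params("scene")); M=masks(p)
Q=np.stack([P@ex,P@ey,P[...,2]],-1)
near=(np.abs(Q[...,0]-L[0])<.1)&(np.abs(Q[...,1]-L[1])<.035)&(Q[...,2]<.16)&(Q[...,2]>.0)
h=cv2.cvtColor(p,cv2.COLOR_BGR2HSV)
w=near&(h[...,1]<90)&(Q[...,2]>.03)&(np.abs(Q[...,1]-L[1])<.018)
pt=Q[w]; rng=np.random.default_rng(0); best=None
for _ in range(800):
    A=pt[rng.choice(len(pt),3,False)]; n=np.cross(A[1]-A[0],A[2]-A[0]); m=np.linalg.norm(n)
    if m<1e-6: continue
    n/=m
    if abs(n[0])<.6: continue
    i=np.abs((pt-A[0])@n)<.002
    if best is None or i.sum()>best.sum(): best=i
q=pt[best]; c=q.mean(0); n=np.linalg.svd(q-c)[2][2]; n*=np.sign(n[0])
print("front face n",n.round(3),"tilt deg",np.degrees(np.arcsin(-n[2])).round(1),"yaw",np.degrees(np.arctan2(n[1],n[0])).round(1),len(q),"centre",c.round(4),"z",q[:,2].min().round(3),q[:,2].max().round(3))
cp=Q[near&M["cap"]]; print("cap",len(cp),np.median(cp,0).round(4),cp.max(0).round(4),cp.min(0).round(4))
# axis foot/height prediction: axis at 23mm behind face
u=np.array([-n[2],0,n[0]]);u/=np.linalg.norm(u)
g=np.array([L[0],L[1],L[2]+.019]); print("dist grip->face (mm, 23 if on axis)",((c-g)@n*1000).round(1), "s of cap max from grip",(((cp-g)@u).max()*1000).round(1))
E
python3 tilt.py
```

```text
tool lane [0.5365 0.1468 0.0781] [-0.2  0.7 -1.6]
front face n [ 0.975  0.011 -0.222] tilt deg 12.8 yaw 0.7 285 centre [0.5669 0.1467 0.0755] z 0.031 0.119
cap 74 [0.5616 0.1443 0.1382] [0.5733 0.1559 0.1418] [0.5493 0.1346 0.1322]
dist grip->face (mm, 23 if on axis) 34.5 s of cap max from grip 49.3
```

Call:
{"api": "servo_tool", "payload": {
  "steps": [
    {"dx": -5, "dy": 0.6, "dz": 0, "roll": 0, "fingers": 0.6},
    {"dx": -5, "dy": 0.6, "dz": 0, "roll": 0, "fingers": 0.6},
    {"dx": -5, "dy": 0.6, "dz": 0, "roll": 0, "fingers": 0.6},
    {"dx": -3, "dy": 0.6, "dz": -2, "roll": 0, "fingers": 0.6},
    {"dx": 0, "dy": 0, "dz": 0, "roll": 0, "fingers": 0.6}
  ]
}}

```text
clock: 4.6
tool_pos: [0.5329, 0.0802, 0.0762]
tool_rot: [3.135, -0.194, -0.001]
contact_force: [0.1, 0.1, -1.4]
gripper_width: 0.0462
gripper_force: 6.0
```

```bash
python3 tilt.py
```

```text
tool lane [0.5185 0.1468 0.0762] [ 0.1  0.1 -1.4]
front face n [ 0.998 -0.013 -0.055] tilt deg 3.1 yaw -0.7 348 centre [0.555  0.1464 0.0775] z 0.03 0.123
cap 72 [0.5392 0.1444 0.1394] [0.5524 0.1546 0.144 ] [0.5225 0.1342 0.1353]
dist grip->face (mm, 23 if on axis) 37.4 s of cap max from grip 50.0
```

Call:
{"api": "servo_tool", "payload": {
  "steps": [
    {"dx": -1, "dy": 0, "dz": -2, "roll": 0, "fingers": 0.6},
    {"dx": -1, "dy": 0, "dz": -2, "roll": 0, "fingers": 0.6},
    {"dx": 0, "dy": 0, "dz": -2, "roll": 0, "fingers": 0.6},
    {"dx": 0, "dy": 0, "dz": -1, "roll": 0, "fingers": 0.6},
    {"dx": 0, "dy": 0, "dz": 0, "roll": 0, "fingers": 0.6}
  ]
}}

```text
clock: 5.15
tool_pos: [0.5315, 0.0802, 0.0697]
tool_rot: [3.135, -0.195, -0.0]
contact_force: [-1.5, -0.7, 5.1]
gripper_width: 0.0458
gripper_force: 6.0
```

```bash
python3 tilt.py
```

```text
tool lane [0.5171 0.1467 0.0697] [-1.5 -0.7  5.1]
front face n [ 1.    -0.014 -0.011] tilt deg 0.6 yaw -0.8 319 centre [0.5528 0.1464 0.077 ] z 0.03 0.12
cap 76 [0.5369 0.1445 0.1366] [0.5481 0.1537 0.1401] [0.521  0.1335 0.1306]
dist grip->face (mm, 23 if on axis) 35.8 s of cap max from grip 51.6
```

Call:
{"api": "servo_tool", "payload": {
  "steps": [
    {"dx": 0, "dy": 0, "dz": 0, "roll": 0, "fingers": 0.42},
    {"dx": 0, "dy": 0, "dz": 0, "roll": 0, "fingers": 0.38},
    {"dx": 0, "dy": 0, "dz": 0, "roll": 0, "fingers": 0.35},
    {"dx": 0, "dy": 0, "dz": 0, "roll": 0, "fingers": 0.35},
    {"dx": 0, "dy": 0, "dz": 10, "roll": 0, "fingers": 0.35},
    {"dx": 0, "dy": 0, "dz": 20, "roll": 0, "fingers": 0.35},
    {"dx": 0, "dy": 0, "dz": 30, "roll": 0, "fingers": 0.35},
    {"dx": 0, "dy": 0, "dz": 40, "roll": 0, "fingers": 0.35},
    {"dx": 0, "dy": 0, "dz": 40, "roll": 0, "fingers": 0.35},
    {"dx": 0, "dy": 0, "dz": 0, "roll": 0, "fingers": 0.35}
  ]
}}

```text
clock: 6.2
tool_pos: [0.5345, 0.0811, 0.2155]
tool_rot: [-3.133, 0.194, -0.015]
contact_force: [-0.0, -0.5, 0.5]
gripper_width: 0.0569
gripper_force: 0.0
```

```bash
python3 tilt.py; python3 - <<'E'
from plant import eyes
from h import *
p,d=eyes.read_camera("top"); P=cloud(d,eyes.camera_params("top"))
m=(P[...,2]>.06)&(P[...,2]<.2)&(P[...,1]>.25)&(P[...,1]<.42)&(P[...,0]>.45)&(P[...,0]<.65)
h=cv2.cvtColor(p,cv2.COLOR_BGR2HSV); w=m&(h[...,1]<70)&(h[...,2]>150)
pt=P[w]
rng=np.random.default_rng(0); best=None
for _ in range(800):
    A=pt[rng.choice(len(pt),3,False)]; n=np.cross(A[1]-A[0],A[2]-A[0]); k=np.linalg.norm(n)
    if k<1e-7: continue
    n/=k; i=np.abs((pt-A[0])@n)<.0015
    if best is None or i.sum()>best.sum(): best=i
q=pt[best]; c=q.mean(0); n=np.linalg.svd(q-c)[2][2]; n*=np.sign(n[2])
print(len(pt),len(q),"n",n.round(3),"tilt",np.degrees(np.arccos(np.hypot(n[0],n[1]))),"lean yaw",np.degrees(np.arctan2(-n[1],-n[0])))
hd=np.array([-n[0],-n[1],0]);hd/=np.linalg.norm(hd); u=np.sqrt(1-n[2]**2)*np.array([0,0,1])+n[2]*hd; v=np.cross(n,u)
a=(q-c)@u; b=(q-c)@v; lo,hi=np.percentile(a,[1,99]); bl,bh=np.percentile(b,[2,98]); print("len",hi-lo,"wid",bh-bl)
r=cv2.minAreaRect(np.stack([a,b],1).astype(np.float32)); print(r)
mid=c+u*(lo+hi)/2+v*(bl+bh)/2
print("u",u,"face mid",mid,"axis mid",mid-.023*n)
top=mid+u*(hi-lo)/2-.023*n
print("axis at body top (s=112)",top,"grasp s=88:",top-.024*u,"foot",top-.112*u)
cp=masks(p)["cap"]&m&(P[...,2]>.13); print("cap median",np.median(P[cp],0))
E
```

```text
tool lane [0.52   0.1479 0.2155] [-0.  -0.5  0.5]
front face n [1.    0.008 0.014] tilt deg -0.8 yaw 0.5 333 centre [0.5512 0.1473 0.075 ] z 0.03 0.12
cap 49 [0.5304 0.1438 0.1364] [0.541  0.1531 0.1391] [0.5165 0.1346 0.1321]
dist grip->face (mm, 23 if on axis) 29.0 s of cap max from grip -95.7
1084 582 n [-0.661 -0.339  0.669] tilt 42.02447939407697 lean yaw 27.18574267481165
len 0.10811989558287996 wid 0.04176217618093142
((-0.002577662467956543, 0.0001310482621192932), (0.044069238007068634, 0.1119287833571434), 88.84200286865234)
u [0.59549418 0.30585514 0.74285887] face mid [0.54598976 0.3216273  0.11268201] axis mid [0.56118806 0.32943338 0.09728471]
axis at body top (s=112) [0.59338044 0.3459679  0.13744362] grasp s=88: [0.57908858 0.33862737 0.11961501] foot [0.52668509 0.31171212 0.05424343]
cap median [0.59588596 0.34661745 0.15499786]
```

Call:
{"api": "servo_tool", "payload": {
  "steps": [
    {"dx": 7.5, "dy": 43, "dz": 0, "roll": 5.7, "fingers": 0.2},
    {"dx": 7.5, "dy": 43, "dz": 0, "roll": 5.7, "fingers": 0.2},
    {"dx": 7.5, "dy": 43, "dz": 0, "roll": 5.7, "fingers": 0.2},
    {"dx": 7.5, "dy": 43, "dz": 0, "roll": 5.7, "fingers": 0.2},
    {"dx": 7.5, "dy": 43, "dz": 0, "roll": 5.7, "fingers": 0.2},
    {"dx": 7.5, "dy": 43, "dz": 0, "roll": 5.7, "fingers": 0.2},
    {"dx": 0, "dy": 0, "dz": 0, "roll": 0, "fingers": 0.2},
    {"dx": 0, "dy": 0, "dz": 0, "roll": 0, "fingers": 0.2},
    {"dx": 0, "dy": 0, "dz": 0, "roll": 0, "fingers": 0.2}
  ]
}}

```text
clock: 7.2
tool_pos: [0.5765, 0.3365, 0.2082]
tool_rot: [3.053, 0.733, -0.003]
contact_force: [0.6, -0.9, -0.1]
gripper_width: 0.0703
gripper_force: 0.0
```

Call:
{"api": "servo_tool", "payload": {
  "steps": [
    {"dx": 3.5, "dy": 2.5, "dz": -20, "roll": 0, "fingers": 0.2},
    {"dx": 0, "dy": 0, "dz": -35, "roll": 0, "fingers": 0.2},
    {"dx": 0, "dy": 0, "dz": -35, "roll": 0, "fingers": 0.2},
    {"dx": 0, "dy": 0, "dz": -16, "roll": 0, "fingers": 0.2},
    {"dx": 0, "dy": 0, "dz": 0, "roll": 0, "fingers": 0.2},
    {"dx": 0, "dy": 0, "dz": 0, "roll": 0, "fingers": 0.6},
    {"dx": 0, "dy": 0, "dz": 0, "roll": 0, "fingers": 0.6},
    {"dx": 0, "dy": 0, "dz": 0, "roll": 0, "fingers": 0.6},
    {"dx": 0, "dy": 0, "dz": 0, "roll": 0, "fingers": 0.6},
    {"dx": 0, "dy": 0, "dz": 0, "roll": 0, "fingers": 0.6}
  ],
  "squeeze": 8
}}

```text
clock: 8.2
tool_pos: [0.5809, 0.341, 0.1049]
tool_rot: [-3.054, -0.736, -0.004]
contact_force: [0.2, -0.3, 6.2]
gripper_width: 0.0461
gripper_force: 8.0
```

Call:
{"api": "servo_tool", "payload": {
  "steps": [
    {"dx": 0, "dy": 0, "dz": 5, "roll": 0, "fingers": 0.6},
    {"dx": 0, "dy": 0, "dz": 10, "roll": 0, "fingers": 0.6},
    {"dx": 0, "dy": 0, "dz": 15, "roll": 0, "fingers": 0.6},
    {"dx": 0, "dy": 0, "dz": 20, "roll": 0, "fingers": 0.6},
    {"dx": 0, "dy": 0, "dz": 20, "roll": 0, "fingers": 0.6},
    {"dx": 0, "dy": 0, "dz": 20, "roll": 0, "fingers": 0.6},
    {"dx": 0, "dy": 0, "dz": 20, "roll": 0, "fingers": 0.6},
    {"dx": 0, "dy": 0, "dz": 0, "roll": 0, "fingers": 0.6}
  ]
}}

```text
clock: 9.0
tool_pos: [0.5813, 0.3419, 0.2176]
tool_rot: [-3.052, -0.735, -0.009]
contact_force: [0.4, 0.9, -2.3]
gripper_width: 0.0456
gripper_force: 8.0
```

```bash
sed -e 's/np.radians(7.25)/np.radians(-27)/' -e 's/<.16)/<.35)/' -e 's/<.1)&/<.12)\&/' tilt.py > tilt2.py; python3 tilt2.py; python3 look.py r1 0 | head -1
```

```text
tool lane [0.6731 0.0407 0.2176] [ 0.4  0.9 -2.3]
front face n [ 0.99  -0.    -0.144] tilt deg 8.3 yaw -0.0 78 centre [0.6709 0.0364 0.1849] z 0.031 0.341
cap 76 [0.6957 0.0367 0.2662] [0.7042 0.0495 0.2742] [0.6873 0.0256 0.258 ]
dist grip->face (mm, 23 if on axis) 5.2 s of cap max from grip 39.6
tool [0.58064951 0.34126512 0.2154197 ] XY 0.532939881738098 0.4118140530078994 [-0.1 -0.1 -2.2] 7.988559901714325
```

View pics/r1_scene.png

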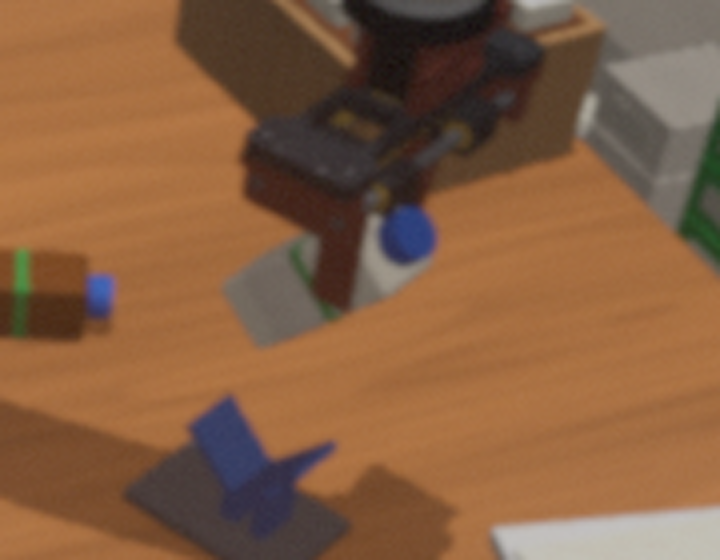

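Call:
{"api": "servo_tool", "payload": {
  "steps": [
    {"dx": 0, "dy": -12, "dz": 10, "roll": -2, "fingers": 0.6},
    {"dx": 0, "dy": -24, "dz": 10, "roll": -2, "fingers": 0.6},
    {"dx": 0, "dy": -34, "dz": 0, "roll": -3, "fingers": 0.6},
    {"dx": 0, "dy": -36, "dz": 0, "roll": -3.4, "fingers": 0.6},
    {"dx": 0, "dy": -36, "dz": 0, "roll": -3.4, "fingers": 0.6},
    {"dx": 0, "dy": -36, "dz": 0, "roll": -3.4, "fingers": 0.6},
    {"dx": 0, "dy": -36, "dz": 0, "roll": -3.4, "fingers": 0.6},
    {"dx": 0, "dy": -36, "dz": 0, "roll": -3.4, "fingers": 0.6},
    {"dx": 0, "dy": -36, "dz": 0, "roll": -3.4, "fingers": 0.6},
    {"dx": 0, "dy": -36, "dz": 0, "roll": -3.4, "fingers": 0.6}
  ]
}}

```text
clock: 10.15
tool_pos: [0.5793, 0.0162, 0.2333]
tool_rot: [3.139, -0.109, -0.001]
contact_force: [-0.5, 0.1, -1.5]
gripper_width: 0.0459
gripper_force: 8.0
```

Call:
{"api": "servo_tool", "payload": {
  "steps": [
    {"dx": 0, "dy": -36, "dz": 0, "roll": -3.4, "fingers": 0.6},
    {"dx": 0, "dy": -34, "dz": 0, "roll": 0, "fingers": 0.6},
    {"dx": 0, "dy": -22, "dz": 0, "roll": 0, "fingers": 0.6},
    {"dx": 0, "dy": 0, "dz": 0, "roll": 0, "fingers": 0.6},
    {"dx": 0, "dy": 0, "dz": 0, "roll": 0, "fingers": 0.6},
    {"dx": 0, "dy": 0, "dz": 0, "roll": 0, "fingers": 0.6}
  ]
}}

```text
clock: 10.75
tool_pos: [0.5799, -0.0722, 0.2333]
tool_rot: [-3.135, 0.194, 0.001]
contact_force: [-0.2, 0.6, -2.1]
gripper_width: 0.0457
gripper_force: 8.0
```

```bash
sed -e 's/<.16)/<.35)/' -e 's/<.1)&/<.12)\&/' -e 's/>.03)&(np.abs(Q\[...,1\]-L\[1\])<.018)/>.145)\&(np.abs(Q[...,1]-L[1])<.018)/' tilt.py > tilt2.py; python3 tilt2.py; python3 look.py r2 0
```

```text
tool lane [0.5843 0.0015 0.2333] [-0.2  0.6 -2.1]
front face n [0.656 0.001 0.755] tilt deg -49.0 yaw 0.1 164 centre [0.5989 0.0023 0.2665] z 0.252 0.283
cap 113 [6.103e-01 1.000e-04 2.807e-01] [0.6198 0.0101 0.2897] [ 0.6017 -0.0099  0.2715]
dist grip->face (mm, 23 if on axis) 20.3 s of cap max from grip 10.3
tool [ 0.57996166 -0.07199688  0.23337168] XY 0.584410771067855 0.0017693039569546677 [-0.9 -0.7 -1.9] 7.993512600660324
top face normal lane 0.438 -0.897 0.057 23
```

View pics/r2_scene.png

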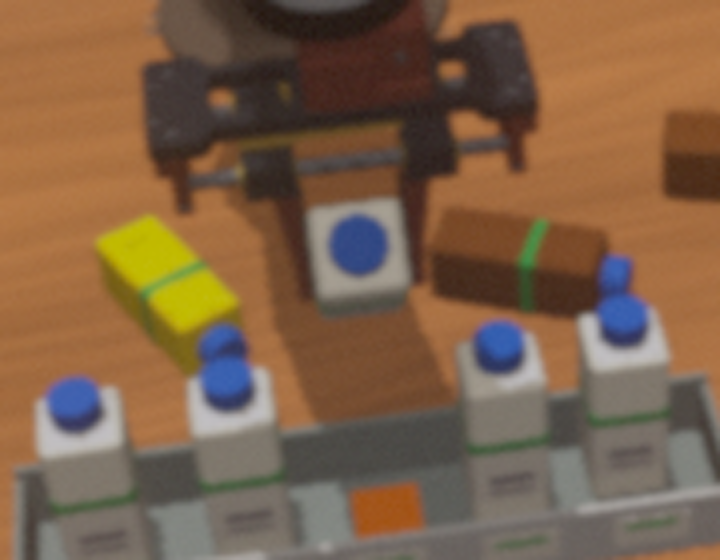

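Call:
{"api": "servo_tool", "payload": {
  "steps": [
    {"dx": 4, "dy": -0.5, "dz": -20, "roll": 0, "fingers": 0.6},
    {"dx": 0, "dy": 0, "dz": -30, "roll": 0, "fingers": 0.6},
    {"dx": 0, "dy": 0, "dz": -30, "roll": 0, "fingers": 0.6},
    {"dx": 0, "dy": 0, "dz": -25, "roll": 0, "fingers": 0.6},
    {"dx": 0, "dy": 0, "dz": -20, "roll": 0, "fingers": 0.6},
    {"dx": 0, "dy": 0, "dz": -15, "roll": 0, "fingers": 0.6},
    {"dx": 0, "dy": 0, "dz": -10, "roll": 0, "fingers": 0.6},
    {"dx": 0, "dy": 0, "dz": -6, "roll": 0, "fingers": 0.6},
    {"dx": 0, "dy": 0, "dz": 0, "roll": 0, "fingers": 0.6},
    {"dx": 0, "dy": 0, "dz": 0, "roll": 0, "fingers": 0.6}
  ]
}}

```text
clock: 11.9
tool_pos: [0.5846, -0.0739, 0.0781]
tool_rot: [3.135, -0.195, 0.002]
contact_force: [-0.8, -0.1, -2.5]
gripper_width: 0.0459
gripper_force: 8.0
```

Call:
{"api": "servo_tool", "payload": {
  "steps": [
    {"dx": -6, "dy": 0.75, "dz": 1, "roll": 0, "fingers": 0.6},
    {"dx": -6, "dy": 0.75, "dz": 1, "roll": 0, "fingers": 0.6},
    {"dx": -6, "dy": 0.75, "dz": 1, "roll": 0, "fingers": 0.6},
    {"dx": -6, "dy": 0.75, "dz": 1, "roll": 0, "fingers": 0.6},
    {"dx": -6, "dy": 0.75, "dz": 1, "roll": 0, "fingers": 0.6},
    {"dx": -6, "dy": 0.75, "dz": 1, "roll": 0, "fingers": 0.6},
    {"dx": -6, "dy": 0.75, "dz": 0, "roll": 0, "fingers": 0.6},
    {"dx": 0, "dy": 0, "dz": 0, "roll": 0, "fingers": 0.6}
  ],
  "squeeze": 6
}}

```text
clock: 12.7
tool_pos: [0.5407, -0.0686, 0.0831]
tool_rot: [3.135, -0.195, -0.003]
contact_force: [0.5, 0.7, -2.8]
gripper_width: 0.0455
gripper_force: 6.0
```

```bash
python3 tilt.py; python3 look.py r3 0
```

```text
tool lane [5.45e-01 2.00e-04 8.31e-02] [ 0.5  0.7 -2.8]
front face n [ 0.961  0.019 -0.277] tilt deg 16.1 yaw 1.2 274 centre [ 5.696e-01 -1.000e-04  7.770e-02] z 0.03 0.12
cap 95 [ 0.5675 -0.0009  0.1405] [0.5815 0.0097 0.1461] [ 0.5533 -0.012   0.1332]
dist grip->face (mm, 23 if on axis) 30.4 s of cap max from grip 48.5
tool [ 0.54088712 -0.06862298  0.08301545] XY 0.5452228450040262 0.00018506476728732106 [-0.5  0.9 -1.5] 5.999877378344536
scene cap 94 [ 0.5642 -0.0728  0.1408] XY 0.5689 -0.001 0.146
scene face normal lane 0.849 -0.141 0.509 158
```

Call:
{"api": "servo_tool", "payload": {
  "steps": [
    {"dx": -6, "dy": 0.75, "dz": 0, "roll": 0, "fingers": 0.6},
    {"dx": -6, "dy": 0.75, "dz": 0, "roll": 0, "fingers": 0.6},
    {"dx": -6, "dy": 0.75, "dz": 0, "roll": 0, "fingers": 0.6},
    {"dx": -5, "dy": 0.75, "dz": 0, "roll": 0, "fingers": 0.6},
    {"dx": 0, "dy": 0, "dz": 0, "roll": 0, "fingers": 0.6}
  ]
}}

```text
clock: 13.35
tool_pos: [0.518, -0.0656, 0.0833]
tool_rot: [3.135, -0.195, -0.001]
contact_force: [1.1, -0.2, -2.9]
gripper_width: 0.0461
gripper_force: 6.0
```

```bash
python3 tilt.py
```

```text
tool lane [5.222e-01 3.000e-04 8.330e-02] [ 1.1 -0.2 -2.9]
front face n [ 0.998 -0.008 -0.065] tilt deg 3.7 yaw -0.5 367 centre [5.555e-01 1.000e-04 8.080e-02] z 0.031 0.131
cap 86 [ 0.5416 -0.0014  0.1449] [0.5545 0.0092 0.1501] [ 0.5284 -0.0115  0.1389]
dist grip->face (mm, 23 if on axis) 34.7 s of cap max from grip 49.4
```

Call:
{"api": "servo_tool", "payload": {
  "steps": [
    {"dx": -3, "dy": 0.4, "dz": 0, "roll": 0, "fingers": 0.6},
    {"dx": -3, "dy": 0.4, "dz": 0, "roll": 0, "fingers": 0.6},
    {"dx": 0, "dy": 0, "dz": 0, "roll": 0, "fingers": 0.6},
    {"dx": 4, "dy": 0.2, "dz": 0, "roll": 0, "fingers": 0.6},
    {"dx": 4, "dy": 0.2, "dz": -2, "roll": 0, "fingers": 0.6},
    {"dx": 0, "dy": 0, "dz": -3, "roll": 0, "fingers": 0.6},
    {"dx": 0, "dy": 0, "dz": 0, "roll": 0, "fingers": 0.6}
  ]
}}

```text
clock: 14.1
tool_pos: [0.5207, -0.0644, 0.0776]
tool_rot: [-3.135, 0.195, 0.002]
contact_force: [0.5, 0.3, -1.9]
gripper_width: 0.0461
gripper_force: 6.0
```

```bash
python3 tilt.py
```

```text
tool lane [0.5246 0.0019 0.0776] [ 0.5  0.3 -1.9]
front face n [ 1.     0.002 -0.014] tilt deg 0.8 yaw 0.1 363 centre [0.5599 0.0017 0.0777] z 0.03 0.124
cap 86 [5.451e-01 4.000e-04 1.399e-01] [0.5542 0.0109 0.1437] [ 0.529  -0.0099  0.1319]
dist grip->face (mm, 23 if on axis) 35.5 s of cap max from grip 47.2
```

Call:
{"api": "servo_tool", "payload": {
  "steps": [
    {"dx": 0, "dy": 0, "dz": -2, "roll": 0, "fingers": 0.6},
    {"dx": 0, "dy": 0, "dz": -1, "roll": 0, "fingers": 0.6},
    {"dx": 0, "dy": 0, "dz": -1, "roll": 0, "fingers": 0.6},
    {"dx": 0, "dy": 0, "dz": 0, "roll": 0, "fingers": 0.6},
    {"dx": 0, "dy": 0, "dz": 0, "roll": 0, "fingers": 0.6}
  ]
}}

```text
clock: 14.65
tool_pos: [0.5211, -0.0645, 0.0744]
tool_rot: [3.136, -0.195, 0.0]
contact_force: [0.5, 0.5, -1.4]
gripper_width: 0.046
gripper_force: 6.0
```

Call:
{"api": "servo_tool", "payload": {
  "steps": [
    {"dx": 0, "dy": 0, "dz": -1, "roll": 0, "fingers": 0.6},
    {"dx": 0, "dy": 0, "dz": -1, "roll": 0, "fingers": 0.6},
    {"dx": 0, "dy": 0, "dz": 0, "roll": 0, "fingers": 0.6},
    {"dx": 0, "dy": 0, "dz": 0, "roll": 0, "fingers": 0.6}
  ]
}}

```text
clock: 15.05
tool_pos: [0.5213, -0.0645, 0.0731]
tool_rot: [3.135, -0.195, 0.001]
contact_force: [-1.6, 0.1, 5.4]
gripper_width: 0.046
gripper_force: 6.0
```

Contact with the floor; release and withdraw.

Call:
{"api": "servo_tool", "payload": {
  "steps": [
    {"dx": 0, "dy": 0, "dz": 0, "roll": 0, "fingers": 0.42},
    {"dx": 0, "dy": 0, "dz": 0, "roll": 0, "fingers": 0.38},
    {"dx": 0, "dy": 0, "dz": 0, "roll": 0, "fingers": 0.35},
    {"dx": 0, "dy": 0, "dz": 0, "roll": 0, "fingers": 0.35},
    {"dx": 0, "dy": 0, "dz": 10, "roll": 0, "fingers": 0.35},
    {"dx": 0, "dy": 0, "dz": 20, "roll": 0, "fingers": 0.35},
    {"dx": 0, "dy": 0, "dz": 40, "roll": 0, "fingers": 0.35},
    {"dx": 0, "dy": 0, "dz": 40, "roll": 0, "fingers": 0.35},
    {"dx": 0, "dy": 0, "dz": 40, "roll": 0, "fingers": 0.35},
    {"dx": -20, "dy": 0, "dz": 20, "roll": 0, "fingers": 0.35}
  ]
}}

```text
clock: 16.05
tool_pos: [0.5036, -0.0641, 0.2466]
tool_rot: [-3.135, 0.194, -0.009]
contact_force: [0.7, 0.2, 0.9]
gripper_width: 0.0572
gripper_force: 0.0
```

```bash
python3 tilt.py; python3 - <<'E'
from plant import eyes
from h import *
p,d=eyes.read_camera("scene"); cv2.imwrite("pics/end.png",p[150:350,100:420].repeat(2,0).repeat(2,1))
P=cloud(d,eyes.camera_params("scene"));a=np.radians(7.25)
for b in blobs(masks(p)["cap"]&(P[...,2]>.131)&(P[...,2]<.15),P):
    m=(b[3]+b[4])/2
    if b[2][1]<.15: print(b[1],m[:2],b[4][2],"XY",m[0]*np.cos(a)-m[1]*np.sin(a),m[0]*np.sin(a)+m[1]*np.cos(a))
E
```

```text
tool lane [ 0.5077 -0.      0.2466] [0.7 0.2 0.9]
front face n [ 1.    -0.006  0.012] tilt deg -0.7 yaw -0.3 369 centre [ 0.5592 -0.      0.0765] z 0.031 0.12
cap 56 [0.5399 0.0006 0.1363] [0.5506 0.0103 0.1423] [ 0.5256 -0.008   0.1326]
dist grip->face (mm, 23 if on axis) 49.1 s of cap max from grip -123.7
80 [0.544  0.0765] 0.14 XY 0.529996471486874 0.14454061786038958
60 [0.5445 0.005 ] 0.14 XY 0.5395157002549256 0.07367536344285787
57 [ 0.536  -0.0675] 0.141 XY 0.5402330834449958 0.0006823133534240022
76 [ 0.523  -0.1445] 0.14 XY 0.5370543397226184 -0.07734265437067987
72 [ 0.514 -0.225] 0.139 XY 0.5382853121909352 -0.15833484354211935
```

View pics/end.png

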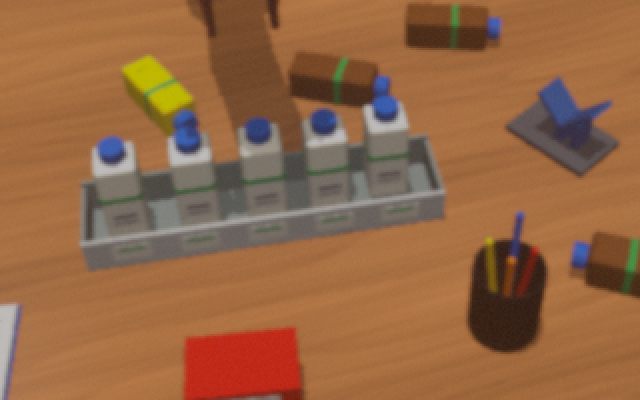

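All five bottles stand in the row, with caps at about (110,150), (188,140), (258,130), (323,122) and (385,108). The rest is empty, and the pot and packs look unmoved.

```bash
python3 -c "
from plant import r
print(r.hand_in())"
```

```text
the job is handed in; nothing more can be done
None
```

I stood both bottles upright on the lane floor, square with the row: the leaning one in its own place and the returned one on the orange mark. By the last camera check the other three bottles had not moved, and I handed the job in at about 16 s of the 59 s; no verdict came back.

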